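# Set the length stop one hole out and butt the bar against it

### The arm

A 6-joint arm with a two-finger parallel gripper is mounted at the origin on the work surface. World frame = base frame: x ahead of the robot, y to its left, z up, the work surface at z = 0. Lengths are in m, angles in rad, forces in N, time in s.
With the tool pointing down it reaches from about 0.275 to 0.825 m from the base axis. Payload 4.9 kg.
Tool frame: the origin (TCP) lies on the centre line of the jaws, within the pads' length; the fingertips stand 25 mm ahead of it and the grasp point (between the pads) lies 6 mm ahead of it; z points along the fingers, y is the line along which they close (so a half turn about z gives the same grasp; the last joint's range is limited). The gripper opens to 85 mm and grips with 20 to 120 N. Pads are 22 mm wide; open, the fingers measure 114 mm over their backs; the gripper's body (76 mm by 85 mm) begins 54 mm behind the grasp point. The pads swing forward as they close: fully open they stand 13 mm farther back than shut.
Start: joints at [1.099, 0.326, -0.193, 1.052, 0, 1.437], TCP at [0.182, 0.519, 0.216] pointing down, gripper open.
Joint ranges: [-2.65, 2.65], [-0.97, 1.79], [-1.3, 1.35], [-1.93, 2.1], [-1.47, 1.37], [-3.14, 3.14]. Speed limits (rad/s): [2.57, 2.57, 3.14, 3.14, 3.14, 3.14].

### API

Orientations are given as a rotation vector (axis times angle).
In Python, from cell import bot gives the robot as it stands. The module is installed in compiled form; this text tells all that it offers.
- The arm moves only by the tool move_arm, never from a script. Its argument "targets" is a list of rows, each a list of 2 entries, a list of its own where there are three numbers: the shift along the tool's x, y, z scaled (see below), then the turn, a rotation vector about the tool's x, y, z scaled (see below). In form: [[[tx, ty, tz], [wx, wy, wz]], ...]. A call has 1 to 8 rows; each row shifts and turns the commanded pose from where the row before left it, along the tool's axes as they then stand; what a row does not reach is not made up. The controller multiplies each number of a shift by 30 mm and each number of a turn by 0.5 rad. A row lasts 1/12 s, in which the tool goes at most 41.7 mm and 7.16 degrees, less where a joint would pass 70% of its speed; a pose out of reach is approached as far as the arm can. A call with a number of a shift or a turn outside -1 to 1 is refused whole. A call with a gripper value outside its range is refused whole. "gripper" is the gripper command: -1 is shut, 1 is fully open, values between are in proportion, set as the call begins (left out, the last holds). The fingers move at their own pace and stop on an object; "grip_force" is the grip in N (left out, the last holds). Time passes only in rows, so rows that do not move let the fingers close. It gives the time, the measured TCP pose, the force, the opening and the grip force at its end, in the units of the state.
- bot.get_state(): the state, without advancing time (a new reading comes with each control period).
- bot.capture(name): name is "scene" or "top" or "wrist"; returns a dict with "img" (480x640x3 uint8, red, green, blue), "depth" (480x640 float32, m along the optical axis (not along the pixel's ray), 0 where there is no reading), "intrinsics" (3x3 intrinsics, pixels), "view" (4x4, takes a point from world to camera coordinates). Camera axes: x right, y down, z forward; pixel columns grow to the right and rows downward; lengths in m; the calibration is good to about 2 mm. A picture is of the moment at which its call begins.
- bot.finish_job(): hands the job in; it is judged then, once.
Trained networks look in a picture, given as the dict that the camera call returned (one of the last four; its "shot" number tells which), for a name from the list of things; names that differ only in an ending like _2 or _b are one class to them, and where a whole thing is asked for, a point or a joint stands for the part that bears it (a point fixed in the world has none). Each returns a list of dicts, best first, with "p" (0 to 1); they miss things now and then, are a little off and sometimes report something else, mostly with a low value. They report only what shows in the picture. A call takes as long as a camera call. They do not tell look-alikes from the thing itself.
- bot.silhouettes(label, picture): "pixels" (480x640 bool, what is visible of it) and "xy" ([column, row] as shares, 0 to 1, of the picture: columns of its width, rows of its height, amid what is visible of it).
- bot.landmark_of(label, picture): "xy" ([column, row] as shares, 0 to 1, of the picture: columns of its width, rows of its height: a listed point, or the origin of a listed thing).
The state is a dict: "t": time; "qpos": joint angles; "joint_vel": joint speeds; "joint_torque": joint torques, N m; "eef_pos": TCP position; "orientation": TCP orientation; "ft_force": force on the tool from outside, world axes, zero at the start; "torque": the same for the moment, N m; "gripper_width": finger opening in m; "grip_force": force on a finger pad.
Only numpy, scipy, OpenCV 4.12 (cv2) and the standard library are available. Lean on these libraries where they do the work, as an engineer would, in place of code of your own. Each camera call takes 0.05 s, during which the arm holds its last target. There are 200 camera calls.

### The job

The next blanks have to be one hole longer. On the sawing block, pull the spring plunger of the length stop, slide the stop to the next hole away from the saw kerf and let the pin snap fully home there; then push the flat bar snug along the fence and up against the stop, ready for sawing. Do not force the stop or its pin, butt the bar gently, and leave the hammer, hacksaw and bowl where they lie.

Things in the scene. Friction and masses are not known exactly. Their poses are not given: they have to be found in the camera images.
- block: Fixed sawing block. Origin: centre of underside. Wooden bearer x +-65, y +-240, top z 22 mm. Steel fence tube along y on it: front face x = 10 (faces -x), rear x = 44, top z 52; on it 8 mm flat bar (top z 60) drilled with 15 mm holes along x = 27, in two lengths; saw kerf across at y = -30.
- knob (a point): Black round plunger knob, 28 mm across, 24 tall, upright; point at its centre, 104 mm above the table (bottom 92). Pull it straight up. It stands on the stop, in the middle of a grey saddle 56 mm long (along block y) with its top at z 77 mm and a 20 mm steel neck below the knob. Pushing the knob sideways moves the whole stop. Beside it is nothing to hit down to the saddle's top.
- plunger (a joint): Lift of knob and pin, m: 0 = pin home in a hole (8 mm deep), 0.008 or more = pin clear, 0.012 = end of travel. Held down by a spring: 5 N when home, 10 N at full lift. Let go between holes, the 12 mm pin rides on the flat bar at 0.008, also over the joint; it drops into a 15 mm hole by itself (1.5 mm play either way).
- stop (a joint): Slide of the stop along the block's y, m. About 0 at the start, pin in the last hole of the first length (block y = 60 mm). Grows to +y, away from the kerf; the wanted next hole, first of the second length (screwed on by hand), is at 0.048 to 0.070, exact place unknown; the one after 0.040 beyond. Sliding with the pin riding takes about 5 to 9 N. End of travel 0.125.
- stop_face (a point): Middle of the lower part of the stop's steel tongue, on the face that meets the bar (looks to block -y). Tongue 36 mm wide (block x -28 to 8), 14 thick, z 25 to 77 mm. The point is 28 mm to block -y of the knob's axis, at z = 28 mm, 34 mm to -x of the axis.
- pin: The plunger's steel locking pin, 12 mm thick, fixed to the knob on its axis, mostly hidden in the stop. Origin: centre of its flat, slightly chamfered lower end, 50 mm below the knob point; 8 mm below the top of the drilled bar when home.
- bar: Loose flat steel bar, 35 (x) x 160 (y) x 12 mm, 0.4 to 0.7 kg, lying flat on the bearer before the fence. Origin: centre of underside. Its long axis y runs nearly along the block's y; its +y end faces the stop. At the start it is 4 to 11 mm off the fence, slightly askew, and short of the stop. Sliding it takes 2 to 7 N. Wanted: its origin at block x = -7.5 mm, +y end on the stop face.
- hammer: Bystander: hammer lying behind the fence, on its +x side. Leave alone.
- hacksaw: Bystander: hacksaw lying flat in front of the bearer, on its -x side. Leave alone.
- bowl: Bystander: plastic bowl, 150 mm across, beyond the +y end of the block. Leave alone.
Mind the look-alikes: they are no part of the job. What is shaped like the bar but purple is not meant.

How it is judged:
By the outcome, as a careful person would: the job done as asked, in the order asked, and still so for the second after the job is handed in, with the robot touching nothing.
It also fails if it takes over 72 s, if anything falls off the work surface, if the arm or the gripper's body presses on something with over 40 N, if the wrist force passes 120 N, or if a joint passes its speed limit or range.

## Working session

There is one attempt and no reset: what is moved stays moved. The work goes in short steps, Python scripts to look and compute and a tool call to move; the robot and the scene stay as the last step left them, time stands still between calls to the robot, and variables do not carry over. Pictures are saved under pics/ and viewed, at most 10 in all, crops included, and the job is handed in when it is done.

Besides the shell and the picture viewer there is one more tool, called as name(argument=value, ...), one argument or row to a line, values as JSON. move_arm: Moves the arm, as the interface text tells. Its arguments: {"type":"object","properties":{"targets":{"type":"array"},"gripper":{"type":"number"},"grip_force":{"type":"number"}},"required":["targets"]}

```bash
mkdir -p pics
cat > h.py <<'E'
import numpy as np, cv2
from cell import bot
from scipy.spatial.transform import Rotation as R
def px2w(c,u,v,z=None):
    K=c["intrinsics"];T=np.linalg.inv(c["view"])
    d=np.linalg.solve(K,[u,v,1.0])
    if z is None: s=c["depth"][int(v),int(u)]
    else: s=(z-T[2,3])/(T[:3,:3]@d)[2]
    return T[:3,:3]@(d*s)+T[:3,3]
def cloud(c,m):
    v,u=np.nonzero(m&(c["depth"]>0));d=c["depth"][v,u]
    p=np.linalg.solve(c["intrinsics"],np.vstack([u,v,np.ones(len(u))]))*d
    T=np.linalg.inv(c["view"]);return (T[:3,:3]@p).T+T[:3,3]
E
python3 - <<'E'
from h import *
t=bot.capture("top");s=bot.capture("scene")
cv2.imwrite("pics/a.png",cv2.resize(np.hstack([t["img"],s["img"]])[:,:,::-1],(800,300)));cv2.imwrite("pics/top.png",t["img"][:,:,::-1])
for c,n in((t,"top"),(s,"scene")):
  for l,z in(("knob",.104),("stop_face",.028),("bar",0.022),("block",0.0)):
    for r in bot.landmark_of(l,c)[:3]:
        u,v=r["xy"][0]*640,r["xy"][1]*480
        print(n,l,round(r["p"],2),int(u),int(v),px2w(c,u,v,z).round(4))
for l in("bar","block"):
  for r in bot.silhouettes(l,t)[:3]:
    P=cloud(t,r["pixels"]); b=cv2.minAreaRect(P[:,:2].astype(np.float32)); print(l,r["p"],r["pixels"].sum(),b,np.median(P[:,2]))
st=bot.get_state();print(st)
E
```

```text
top knob 0.58 337 203 [ 0.5494 -0.0358  0.104 ]
top bar 0.89 415 319 [ 0.3152 -0.1966  0.022 ]
top bar 0.83 121 240 [0.4989 0.4215 0.022 ]
top bar 0.82 263 213 [0.5496 0.1192 0.022 ]
top block 0.61 302 210 [0.5585 0.0339 0.    ]
scene knob 0.45 273 240 [ 0.5489 -0.0379  0.104 ]
scene stop_face 0.69 278 277 [ 0.5779 -0.0069  0.028 ]
scene bar 0.86 334 290 [0.5382 0.114  0.022 ]
scene bar 0.85 277 189 [ 0.3247 -0.1934  0.022 ]
scene bar 0.65 452 252 [0.2935 0.284  0.022 ]
scene block 0.77 296 289 [0.5676 0.0307 0.    ]
bar 0.95 1296 ((0.5525450110435486, 0.11834485828876495), (0.04264869913458824, 0.161124587059021), 18.01432228088379) 0.03432880394610516
bar 0.86 1356 ((0.31654873490333557, -0.19824674725532532), (0.16311898827552795, 0.03940112516283989), 2.142944574356079) 0.012311376711625743
bar 0.73 1302 ((0.501085102558136, 0.4273594319820404), (0.03727247938513756, 0.16012567281723022), 35.1716423034668) 0.012645700715693597
block 0.93 11407 ((0.5677294135093689, 0.023375391960144043), (0.1415628343820572, 0.5023324489593506), 16.52676010131836) 0.023643444639453226
block 0.16 831 ((0.5699770450592041, -0.038212813436985016), (0.07959502190351486, 0.06535355001688004), 16.554458618164062) 0.0775386024777176
{'t': 0.6, 'qpos': array([ 1.09880913e+00,  3.26162371e-01, -1.92614976e-01,  1.05203488e+00,
        3.07918003e-05,  1.43663438e+00]), 'joint_vel': array([-4.72275772e-04,  1.12287608e-03,  2.39255693e-05,  4.79706192e-04,
       -5.03623094e-04, -7.69981212e-04]), 'joint_torque': array([-1.07037700e-03, -4.43092775e+01,  2.62644446e+01,  1.47138362e-03,
       -1.44655946e-04, -3.70540505e-06]), 'eef_pos': array([0.18224891, 0.51892472, 0.21639565]), 'orientation': array([-5.28129141e-01, -3.09684832e+00,  9.40188442e-06]), 'ft_force': array([-0.74250598,  0.22527616,  0.15917987]), 'torque': array([0.01738337, 0.02484281, 0.04796024]), 'grip_force': 0.0, 'gripper_width': 0.08570556070151031}
```

View pics/top.png

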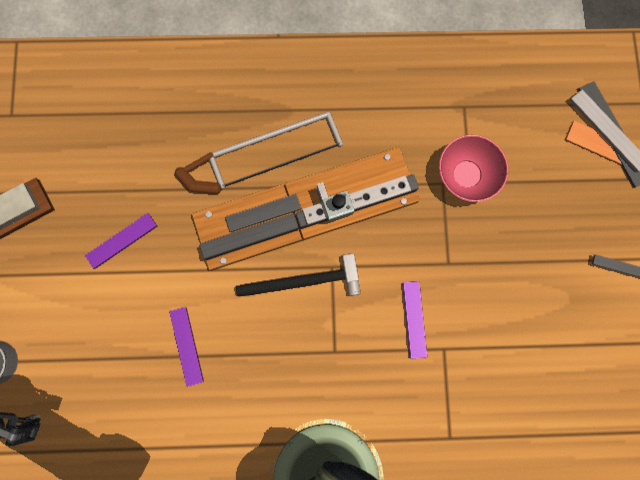

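Top view: the block runs from (200,235) to (410,175), with its +y end towards the bowl at the right. The knob is at (338,203), the true grey bar at (262,213), and the purple look-alikes lie elsewhere. Free holes show right of the knob at (365,197) and (384,191).

```bash
cat >> h.py <<'E'
def plan(goal,ty=None,st=None):
    """shift to goal in present tool axes /30mm, and turn about tool axes /0.5 so tool z is down and tool y is along +-ty"""
    st=st or bot.get_state();Rm=R.from_rotvec(st["orientation"]).as_matrix()
    d=Rm.T@(np.array(goal)-st["eef_pos"])/.03
    print("shift units",d.round(2))
    if ty is not None:
        for s in(1,-1):
            y=np.array([*(s*np.array(ty)),0]);y/=np.linalg.norm(y);z=np.array([0,0,-1.]);G=np.column_stack([np.cross(y,z),y,z])
            print("turn units",s,(R.from_matrix(Rm.T@G).as_rotvec()/.5).round(3))
    print("tool axes",Rm.round(3).tolist())
E
python3 - <<'E'
from h import *
plan([.549,-.036,.23],[.284,-.959])
E
```

```text
shift units [-17.66 -13.4   -0.45]
turn units 1 [-0.     0.     5.032]
turn units -1 [-0.    -0.    -1.251]
tool axes [[-0.943, 0.331, -0.0], [0.331, 0.943, -0.0], [0.0, -0.0, -1.0]]
```

move_arm(
  targets=[
    [[-0.98,-0.74,0],[0,0,0]],
    [[-0.98,-0.74,0],[0,0,0]],
    [[-0.98,-0.74,0],[0,0,0]],
    [[-0.98,-0.74,0],[0,0,0]],
    [[-0.98,-0.74,0],[0,0,0]],
    [[-0.98,-0.74,0],[0,0,0]],
    [[-0.98,-0.74,0],[0,0,0]],
    [[-0.98,-0.74,0],[0,0,0]],
  ],
  gripper=0,
)

```text
t: 1.27
eef_pos: [0.3461, 0.272, 0.2167]
orientation: [0.527, 3.096, 0.001]
ft_force: [0.2, 0.8, 0.3]
gripper_width: 0.0426
grip_force: 0.0
```

move_arm(
  targets=[
    [[-0.98,-0.74,0],[0,0,0]],
    [[-0.98,-0.74,0],[0,0,0]],
    [[-0.98,-0.74,0],[0,0,0]],
    [[-0.98,-0.74,0],[0,0,0]],
    [[-0.98,-0.74,0],[0,0,0]],
    [[-0.98,-0.74,0],[0,0,0]],
    [[-0.98,-0.74,0],[0,0,0]],
    [[-0.98,-0.74,0],[0,0,0]],
  ],
)

```text
t: 1.93
eef_pos: [0.5092, 0.0261, 0.2166]
orientation: [0.529, 3.096, 0.0]
ft_force: [1.2, 0.5, 0.1]
gripper_width: 0.0427
grip_force: 0.0
```

Run:
```python
from h import *
print(bot.get_state()["qpos"].round(3)); plan([.549,-.036,.23],[.284,-.959])
```

```text
[-0.094  0.252 -0.296  1.023  0.     0.245]
shift units [-1.94 -1.51 -0.45]
turn units 1 [ 2.000e-03 -0.000e+00  5.031e+00]
turn units -1 [ 0.000e+00  1.000e-03 -1.252e+00]
tool axes [[-0.943, 0.332, 0.001], [0.332, 0.943, 0.0], [-0.001, 0.0, -1.0]]
```

move_arm(
  targets=[
    [[-0.97,-0.75,0],[0,0,-0.2]],
    [[0,0,0],[0,0,-0.21]],
    [[0,0,0],[0,0,-0.21]],
    [[0,0,0],[0,0,-0.21]],
    [[0,0,0],[0,0,-0.21]],
    [[0,0,0],[0,0,-0.21]],
    [[0,0,0],[0,0,0]],
    [[0,0,0],[0,0,0]],
  ],
)

```text
t: 2.6
eef_pos: [0.5284, -0.003, 0.2164]
orientation: [-0.445, 3.11, -0.0]
ft_force: [-0.4, 0.9, -0.3]
gripper_width: 0.043
grip_force: 0.0
```

```bash
cat > look.py <<'E'
from h import *
import sys
c=bot.capture("wrist")
cv2.imwrite(sys.argv[1],c["img"][:,:,::-1]);np.savez("w.npz",**{k:c[k] for k in("depth","img","intrinsics","view")})
for l,z in(("knob",.104),("stop_face",.028),("bar",0.022),("block",0.0)):
    for r in bot.landmark_of(l,c)[:2]:
        u,v=r["xy"][0]*640,r["xy"][1]*480
        print(l,round(r["p"],2),int(u),int(v),px2w(c,u,v,z).round(4))
for r in bot.silhouettes("bar",c)[:2]:
    P=cloud(c,r["pixels"]); b=cv2.minAreaRect(P[:,:2].astype(np.float32)); print("bar",r["p"],b,np.median(P[:,2]))
print(bot.get_state()["qpos"].round(3),bot.get_state()["eef_pos"]);plan([.549,-.036,.23],[.284,-.959])
E
python3 look.py pics/w1.png
```

```text
knob 0.67 257 242 [ 0.5527 -0.0405  0.104 ]
stop_face 0.85 304 253 [ 0.5774 -0.0012  0.028 ]
bar 0.58 438 252 [0.544 0.118 0.022]
block 0.97 334 234 [0.5604 0.023  0.    ]
bar 0.63 ((0.5482863187789917, 0.12001511454582214), (0.05444996431469917, 0.16604869067668915), 17.18101692199707) 0.033075929512121516
bar 0.39 ((0.5711221694946289, -0.04257732629776001), (0.03170701861381531, 0.06579922884702682), 81.06246948242188) 0.11272747509918357
[-0.145  0.286 -0.249  1.036  0.    -0.432] [ 0.52834067 -0.00290785  0.21639698]
shift units [-0.35 -1.25 -0.45]
turn units 1 [-0.    -0.     6.281]
turn units -1 [ 0.    -0.    -0.003]
tool axes [[-0.959, -0.283, -0.0], [-0.283, 0.959, 0.0], [0.0, 0.0, -1.0]]
```

View pics/w1.png

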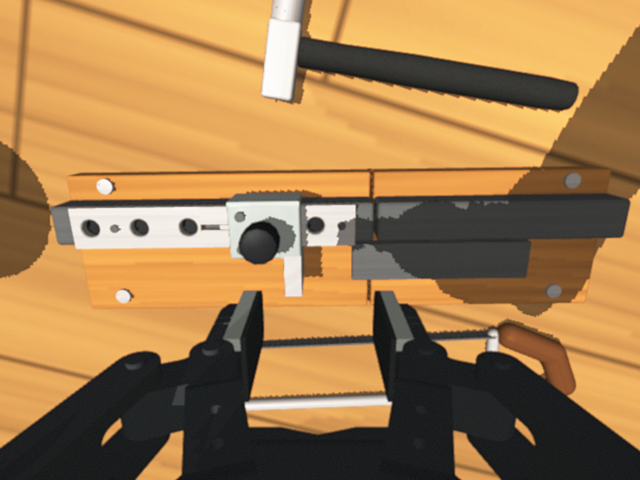

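Run:
```python
from h import *
c=dict(np.load("w.npz"));g=cv2.cvtColor(c["img"],cv2.COLOR_RGB2GRAY)
H=[]
for u0,v0 in((90,228),(140,228),(187,227),(315,225)):
    p=g[v0-12:v0+13,u0-12:u0+13]
    n,l,s,ce=cv2.connectedComponentsWithStats((p<110).astype(np.uint8))
    k=l[12,12]
    # top rim: use bounding box of dark
    x,y,w,h,a=s[k];print(u0,x+u0-12,y+v0-12,w,h,a)
    H.append(px2w(c,u0-12+x+(w-1)/2,v0-12+y+(h-1)/2,.06))
H=np.array(H);print(H.round(4));print(np.linalg.norm(np.diff(H,axis=0),axis=1))
d=H[0]-H[3];d/=np.linalg.norm(d);print("dir +y",d,np.degrees(np.arctan2(d[0],-d[1])))
# knob: points with z .108-.120
m=np.zeros(g.shape,bool);m[205:280,225:300]=1
P=cloud(c,m);P=P[(P[:,2]>.108)&(P[:,2]<.122)];print("knob top",len(P),P.mean(0),np.median(P[:,2]),(P.max(0)+P.min(0))/2,np.ptp(P,0))
k=(P.max(0)+P.min(0))/2
print("hole3 along",[(h-k)[:2]@d[:2] for h in H],"across",[(h-k)[:2]@[d[1],-d[0]] for h in H])
```

```text
90 82 220 18 16 219
140 131 219 17 17 217
187 180 219 17 16 219
315 305 217 19 16 226
[[ 0.5941 -0.1763  0.06  ]
 [ 0.5826 -0.1385  0.06  ]
 [ 0.5709 -0.1004  0.06  ]
 [ 0.5405 -0.0026  0.06  ]]
[0.03951883 0.03988738 0.10240205]
dir +y [ 0.29470698 -0.95558767  0.        ] 17.139967540212496
knob top 1185 [ 0.5512681  -0.03923286  0.11273736] 0.11295363888159582 [ 0.55190602 -0.03940938  0.1117037 ] [0.02645657 0.02719252 0.00724523]
hole3 along [np.float64(0.14328090637313606), np.float64(0.10376228496396434), np.float64(0.06387512766615806), np.float64(-0.03852659117056453)] across [np.float64(3.7886228524908194e-05), np.float64(-8.936381425583839e-05), np.float64(-0.0002221446659493309), np.float64(3.7886228524901255e-05)]
```

Run:
```python
from h import *
plan([.552,-.040,.107],[.2947,-.9556])
```

```text
shift units [-0.41 -1.41  3.65]
turn units 1 [-0.    -0.     6.258]
turn units -1 [ 0.    -0.    -0.025]
tool axes [[-0.959, -0.283, -0.0], [-0.283, 0.959, 0.0], [0.0, 0.0, -1.0]]
```

move_arm(
  targets=[
    [[-0.2,-0.7,0.3],[0,0,-0.025]],
    [[-0.2,-0.7,0.5],[0,0,0]],
    [[0,0,0.8],[0,0,0]],
    [[0,0,0.8],[0,0,0]],
    [[0,0,0.4],[0,0,0]],
    [[0,0,0],[0,0,0]],
    [[0,0,0],[0,0,0]],
  ],
)

```text
t: 3.48
eef_pos: [0.5515, -0.0396, 0.132]
orientation: [0.468, -3.105, -0.001]
ft_force: [-0.2, 0.9, 1.3]
gripper_width: 0.0429
grip_force: 0.0
```

```bash
python3 look.py pics/w2.png|tail -4; python3 -c "
from h import *
plan([.552,-.040,.107],[.2947,-.9556])"
```

```text
shift units [ 0.08  0.15 -3.22]
turn units 1 [-6.000e-03 -3.000e-03 -6.259e+00]
turn units -1 [-0.002  0.004  0.024]
tool axes [[-0.955, -0.295, 0.002], [-0.295, 0.955, -0.0], [-0.002, -0.001, -1.0]]
shift units [0.03 0.   0.88]
turn units 1 [-6.000e-03 -3.000e-03 -6.282e+00]
turn units -1 [-0.002  0.004  0.001]
tool axes [[-0.955, -0.295, 0.002], [-0.295, 0.955, -0.0], [-0.002, -0.001, -1.0]]
```

View pics/w2.png

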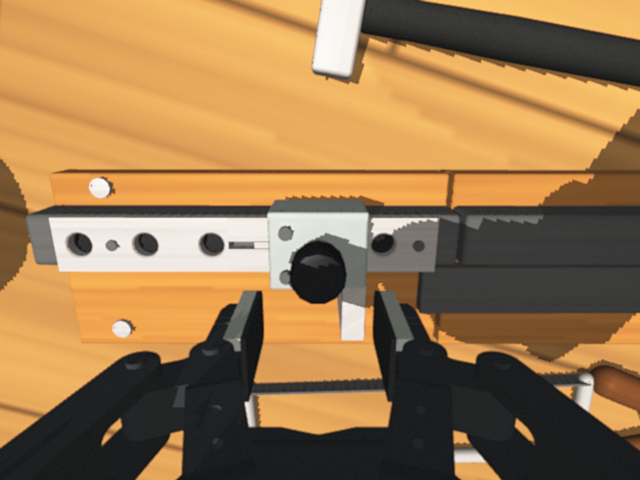

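The knob (318,272) sits centred between the jaws, and the next hole is at (212,243). I'll go down, grip, and remeasure the hole distance.

Run:
```python
from h import *
c=dict(np.load("w.npz"));g=cv2.cvtColor(c["img"],cv2.COLOR_RGB2GRAY)
H=[]
for u0,v0 in((79,243),(146,243),(212,243),(383,242)):
    p=g[v0-15:v0+16,u0-15:u0+16]
    n,l,s,ce=cv2.connectedComponentsWithStats((p<110).astype(np.uint8))
    x,y,w,h,a=s[l[15,15]];print(u0,x+u0-15,y+v0-15,w,h,a)
    H.append(px2w(c,u0-15+x+(w-1)/2,v0-15+y+(h-1)/2,.06))
H=np.array(H);print(H.round(4),np.linalg.norm(np.diff(H,axis=0),axis=1))
```

```text
79 68 233 24 22 407
146 134 233 24 22 406
212 200 234 24 21 407
383 370 234 28 24 510
[[ 0.5941 -0.1762  0.06  ]
 [ 0.5824 -0.1383  0.06  ]
 [ 0.5709 -0.1003  0.06  ]
 [ 0.5413 -0.0012  0.06  ]] [0.03967935 0.03965595 0.10349192]
```

move_arm(
  targets=[
    [[0,0,0.4],[0,0,0]],
    [[0,0,0.4],[0,0,0]],
    [[0,0,0.1],[0,0,0]],
    [[0,0,0],[0,0,0]],
  ],
)

```text
t: 4.12
eef_pos: [0.5514, -0.0395, 0.105]
orientation: [0.469, -3.105, -0.001]
ft_force: [0.4, -0.2, 0.4]
gripper_width: 0.0431
grip_force: 0.0
```

move_arm(
  targets=[
    [[0,0,0],[0,0,0]],
    [[0,0,0],[0,0,0]],
    [[0,0,0],[0,0,0]],
    [[0,0,0],[0,0,0]],
    [[0,0,0],[0,0,0]],
    [[0,0,0],[0,0,0]],
    [[0,0,0],[0,0,0]],
  ],
  gripper=-0.6,
  grip_force=40,
)

```text
t: 4.7
eef_pos: [0.5521, -0.0397, 0.1055]
orientation: [-0.469, 3.106, -0.0]
ft_force: [1.3, 0.3, 0.1]
gripper_width: 0.0172
grip_force: 0.0
```

```bash
python3 look.py pics/w3.png|grep -v tool; python3 -c "
from h import *
print(bot.get_state())"
```

```text
knob 0.92 316 294 [ 0.5526 -0.0398  0.104 ]
stop_face 0.46 402 268 [0.554  0.0165 0.028 ]
bar 0.83 549 296 [0.5457 0.1179 0.022 ]
block 0.95 401 265 [0.5611 0.0249 0.    ]
bar 0.69 ((0.5511248111724854, 0.10562121868133545), (0.05190357565879822, 0.13712778687477112), 16.75630760192871) 0.03308228974507818
bar 0.57 ((0.5705026388168335, -0.03816971927881241), (0.09061697870492935, 0.06294888257980347), 10.175250053405762) 0.0765143393036722
[-0.205  0.431 -0.342  0.798 -0.    -0.505] [ 0.55197501 -0.03969346  0.10535369]
shift units [ 0.06  0.15 -4.15]
turn units 1 [ 0.    0.   -6.26]
turn units -1 [ 0.    -0.     0.024]
{'t': 5.0, 'qpos': array([-2.05175985e-01,  4.30986127e-01, -3.41649370e-01,  7.98253510e-01,
       -5.68725963e-06, -5.04880824e-01]), 'joint_vel': array([ 0.00096217, -0.0010512 , -0.00015335, -0.00011875,  0.0005541 ,
        0.00092514]), 'joint_torque': array([-2.93410523e-07, -4.66077161e+01,  2.30609983e+01,  1.62153417e-03,
       -3.95355928e-04,  2.73887665e-06]), 'eef_pos': array([ 0.55197501, -0.03969346,  0.10535369]), 'orientation': array([ 4.69002034e-01, -3.10629732e+00, -4.22295431e-05]), 'ft_force': array([-0.13997244, -0.04737027, -0.13882621]), 'torque': array([ 0.06073343,  0.03892377, -0.03803819]), 'grip_force': 0.0, 'gripper_width': 0.017317532697990273}
```

View pics/w3.png

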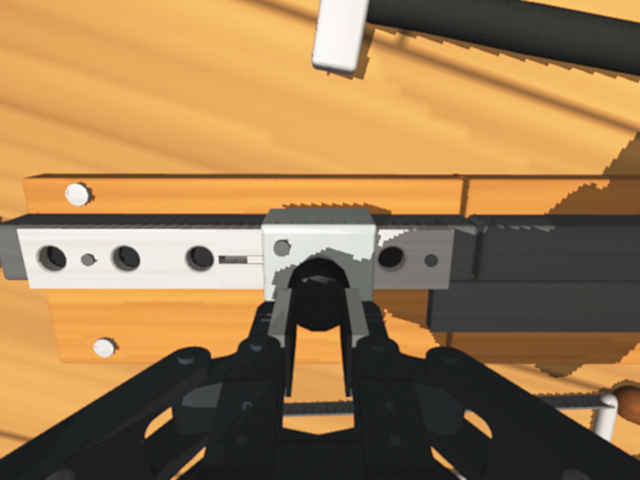

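Odd: the fingers closed to 17 mm with no force, though the knob (318,295) seems to lie between them. I'll check from the scene camera and project the TCP.

Run:
```python
from h import *
c=dict(np.load("w.npz"));print("cam",np.linalg.inv(c["view"])[:3].round(3).tolist())
def pr(c,p):
    q=c["view"][:3,:3]@p+c["view"][:3,3];q=c["intrinsics"]@q;return (q[:2]/q[2]).round(0)
st=bot.get_state();Rm=R.from_rotvec(st["orientation"]).as_matrix();e=st["eef_pos"]
for z in(0,.006,.025):
  for y in(-.0086,.0086): print(z,y,pr(c,e+Rm@[0,y,z]))
print("knob",pr(c,np.array([.552,-.0397,.116])))
for p in((318,295),(318,270),(275,295),(357,295),(290,380)): print(p,px2w(c,*p).round(4))
s=bot.capture("scene");u,v=pr(s,e).astype(int);print(u,v)
cv2.imwrite("pics/s1.png",cv2.resize(s["img"][v-70:v+60,u-80:u+80,::-1],None,fx=4.5,fy=4.5,interpolation=2))
```

```text
cam [[-0.296, 0.914, 0.277, 0.481], [0.955, 0.283, 0.085, -0.061], [-0.001, 0.29, -0.957, 0.262]]
0 -0.0086 [297. 294.]
0 0.0086 [337. 294.]
0.006 -0.0086 [298. 289.]
0.006 0.0086 [337. 289.]
0.025 -0.0086 [300. 272.]
0.025 0.0086 [335. 272.]
knob [317. 306.]
(318, 295) [ 0.5488 -0.0404  0.1128]
(318, 270) [ 0.5394 -0.0433  0.11  ]
(275, 295) [ 0.5704 -0.0563  0.0791]
(357, 295) [ 0.5368 -0.0294  0.1301]
(290, 380) [ 0.5586 -0.0464  0.1573]
272 240
```

View pics/s1.png

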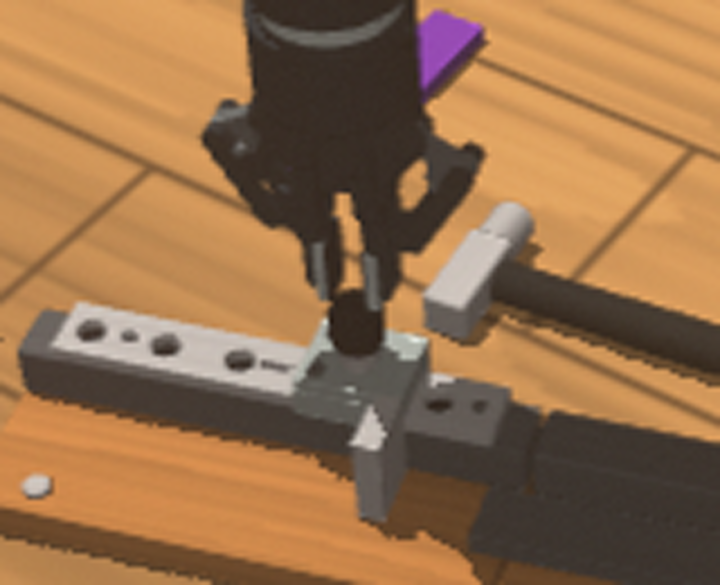

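The scene crop shows the fingertips at about (322,300) and (373,305), near or above the knob's top (355,320). I'll measure fingertip height from depth.

Run:
```python
from h import *
s=bot.capture("scene");print("cam",np.linalg.inv(s["view"])[:3,3])
for p in((322,270),(322,290),(322,298),(375,270),(375,290),(375,302),(355,320),(355,345),(350,300),(345,250)):
    u,v=192+p[0]/4.5,170+p[1]/4.5; print(p,px2w(s,u,v).round(4))
c=dict(np.load("w.npz"));P=cloud(c,np.ones((480,640),bool))
st=bot.get_state();Rm=R.from_rotvec(st["orientation"]).as_matrix();Q=(P-st["eef_pos"])@Rm
for lo in np.arange(-.06,.03,.008):
    m=(abs(Q[:,1])<.03)&(abs(Q[:,0])<.04)&(Q[:,2]>lo)&(Q[:,2]<lo+.008)
    if m.sum(): q=Q[m];print(lo.round(3),m.sum(),"x",q[:,0].min().round(3),q[:,0].max().round(3),"y",np.percentile(q[:,1],[0,10,50,90,100]).round(3))
```

```text
cam [1.2493395  0.5350865  0.97899448]
(322, 270) [ 0.5669 -0.0472  0.144 ]
(322, 290) [ 0.5676 -0.0478  0.1313]
(322, 298) [ 0.5687 -0.0474  0.1271]
(375, 270) [ 0.5579 -0.0227  0.1492]
(375, 290) [ 0.559  -0.0227  0.1372]
(375, 302) [ 0.5587 -0.0236  0.1286]
(355, 320) [ 0.5598 -0.0358  0.1113]
(355, 345) [ 0.5647 -0.033   0.1   ]
(350, 300) [ 0.5528 -0.0436  0.1149]
(345, 250) [ 0.5458 -0.0497  0.1391]
-0.06 1662 x -0.011 0.015 y [-0.03  -0.024 -0.008  0.022  0.03 ]
-0.052 1471 x -0.011 0.012 y [-0.022 -0.012 -0.008  0.013  0.022]
-0.044 1125 x -0.011 0.012 y [-0.022 -0.019  0.009  0.019  0.022]
-0.036 978 x -0.011 0.012 y [-0.022 -0.019 -0.008  0.019  0.022]
-0.028 749 x -0.011 0.012 y [-0.022 -0.018  0.009  0.018  0.022]
-0.02 163 x -0.01 0.012 y [-0.015 -0.011 -0.008  0.012  0.015]
-0.012 2518 x -0.014 0.013 y [-0.012 -0.007  0.     0.007  0.012]
-0.004 405 x 0.002 0.013 y [-0.013 -0.009 -0.     0.01   0.013]
0.004 353 x 0.001 0.013 y [-0.014 -0.01   0.     0.01   0.014]
0.012 12 x 0.006 0.013 y [-0.01  -0.005  0.006  0.011  0.012]
0.02 523 x -0.016 0.023 y [-0.027 -0.021 -0.015  0.016  0.026]
0.028 5876 x -0.018 0.024 y [-0.028 -0.024  0.002  0.024  0.028]
```

The cameras agree that the fingertips really sit at tool z ≈ -0.018, about 43 mm higher than stated, which is why the grip was empty. I'll open, go down about 38 mm in steps watching the force, and grip.

move_arm(
  targets=[
    [[0,0,0],[0,0,0]],
    [[0,0,0],[0,0,0]],
    [[0,0,0],[0,0,0]],
    [[0,0,0.3],[0,0,0]],
    [[0,0,0.3],[0,0,0]],
    [[0,0,0],[0,0,0]],
  ],
  gripper=0.1,
)

```text
t: 5.6
eef_pos: [0.5504, -0.0394, 0.0851]
orientation: [0.468, -3.103, -0.002]
ft_force: [-0.6, -0.3, 0.2]
gripper_width: 0.0469
grip_force: 0.0
```

move_arm(
  targets=[
    [[0,0,0.2],[0,0,0]],
    [[0,0,0.2],[0,0,0]],
    [[0,0,0.2],[0,0,0]],
    [[0,0,0],[0,0,0]],
    [[0,0,0],[0,0,0]],
  ],
)

```text
t: 6.02
eef_pos: [0.5516, -0.0396, 0.0688]
orientation: [0.469, -3.105, -0.001]
ft_force: [0.3, -0.1, 0.7]
gripper_width: 0.0471
grip_force: 0.0
```

```bash
cat > tips.py <<'E'
from h import *
c=bot.capture("wrist");P=cloud(c,np.ones((480,640),bool))
st=bot.get_state();Rm=R.from_rotvec(st["orientation"]).as_matrix();Q=(P-st["eef_pos"])@Rm
w=st["gripper_width"]/2
m=(abs(abs(Q[:,1])-w-.006)<.007)&(abs(Q[:,0])<.016)&(Q[:,2]<.02)
q=Q[m];print("t",st["t"],"eef",st["eef_pos"].round(4),"w",st["gripper_width"]);print(np.histogram(q[:,2],bins=np.arange(-.06,.025,.004)))
k=(abs(Q[:,1])<w-.003)&(abs(Q[:,0])<.02)&(P[:,2]>.1);print("knob?",k.sum(),((Q[k].max(0)+Q[k].min(0))/2).round(4),np.median(P[k,2]) if k.any() else 0)
cv2.imwrite("pics/last.png",c["img"][:,:,::-1])
E
python3 tips.py
```

```text
t 6.0667 eef [ 0.5519 -0.0397  0.0692] w 0.04714243501263392
(array([ 473, 1288,  677,  770,  721,  674,  615,  567,  504,  381,  139,
          5,   56, 1107,    0,    0,    0,  858,   47,  106,    0]), array([-6.00000000e-02, -5.60000000e-02, -5.20000000e-02, -4.80000000e-02,
       -4.40000000e-02, -4.00000000e-02, -3.60000000e-02, -3.20000000e-02,
       -2.80000000e-02, -2.40000000e-02, -2.00000000e-02, -1.60000000e-02,
       -1.20000000e-02, -8.00000000e-03, -4.00000000e-03,  5.55111512e-17,
        4.00000000e-03,  8.00000000e-03,  1.20000000e-02,  1.60000000e-02,
        2.00000000e-02,  2.40000000e-02]))
knob? 19619 [ 0.0028 -0.     -0.0692] 0.16171071358844172
```

move_arm(
  targets=[
    [[0,0,0],[0,0,0]],
    [[0,0,0],[0,0,0]],
    [[0,0,0],[0,0,0]],
    [[0,0,0],[0,0,0]],
    [[0,0,0],[0,0,0]],
    [[0,0,0],[0,0,0]],
  ],
  gripper=-0.5,
  grip_force=40,
)

```text
t: 6.57
eef_pos: [0.5523, -0.0397, 0.0699]
orientation: [-0.469, 3.106, -0.0]
ft_force: [-1.0, 0.9, 5.1]
gripper_width: 0.0267
grip_force: 39.3
```

move_arm(
  targets=[
    [[0,0,-0.1],[0,0,0]],
    [[0,0,-0.1],[0,0,0]],
    [[0,0,-0.1],[0,0,0]],
    [[0,0,-0.03],[0,0,0]],
    [[0,0,0],[0,0,0]],
    [[0,0,0],[0,0,0]],
  ],
)

```text
t: 7.07
eef_pos: [0.5522, -0.0397, 0.079]
orientation: [-0.469, 3.106, 0.0]
ft_force: [4.1, -0.1, -9.8]
gripper_width: 0.0268
grip_force: 40.0
```

```bash
python3 tips.py
```

```text
t 7.1167 eef [ 0.5522 -0.0397  0.0791] w 0.026415389439505065
(array([ 723,  764,  959,  527,  714,  548,  454,  434,  406,  305,  130,
         22,    0,    0,  186, 2082,   39,    0,    0,    0,    0]), array([-6.00000000e-02, -5.60000000e-02, -5.20000000e-02, -4.80000000e-02,
       -4.40000000e-02, -4.00000000e-02, -3.60000000e-02, -3.20000000e-02,
       -2.80000000e-02, -2.40000000e-02, -2.00000000e-02, -1.60000000e-02,
       -1.20000000e-02, -8.00000000e-03, -4.00000000e-03,  5.55111512e-17,
        4.00000000e-03,  8.00000000e-03,  1.20000000e-02,  1.60000000e-02,
        2.00000000e-02,  2.40000000e-02]))
knob? 11111 [ 0.0031  0.     -0.0646] 0.1670748659429983
```

move_arm(
  targets=[
    [[0,-0.05,-0.02],[0,0,0]],
    [[0,-0.15,0],[0,0,0]],
    [[0,-0.2,0],[0,0,0]],
    [[0,-0.2,0],[0,0,0]],
    [[0,-0.2,0],[0,0,0]],
    [[0,-0.2,0],[0,0,0]],
    [[0,-0.1,0],[0,0,0]],
    [[0,0,0],[0,0,0]],
  ],
)

```text
t: 7.78
eef_pos: [0.5617, -0.0707, 0.0795]
orientation: [-0.469, 3.106, 0.003]
ft_force: [4.6, 1.0, -9.7]
gripper_width: 0.0265
grip_force: 40.0
```

move_arm(
  targets=[
    [[0,-0.1,0],[0,0,0]],
    [[0,-0.2,0],[0,0,0]],
    [[0,-0.2,0],[0,0,0]],
    [[0,-0.1,0],[0,0,0]],
    [[0,-0.1,0],[0,0,0]],
    [[0,0,0],[0,0,0]],
  ],
)

```text
t: 8.28
eef_pos: [0.5677, -0.0905, 0.0794]
orientation: [0.469, -3.106, -0.004]
ft_force: [5.4, 2.7, -10.0]
gripper_width: 0.0266
grip_force: 40.1
```

move_arm(
  targets=[
    [[0,0,0.05],[0,0,0]],
    [[0,0,0.02],[0,0,0]],
    [[0,0,0],[0,0,0]],
    [[0,0,0],[0,0,0]],
  ],
)

```text
t: 8.62
eef_pos: [0.5678, -0.0905, 0.078]
orientation: [-0.47, 3.106, 0.002]
ft_force: [2.6, 5.5, -4.5]
gripper_width: 0.0269
grip_force: 40.6
```

move_arm(
  targets=[
    [[0,0,0],[0,0,0]],
    [[0,0,0],[0,0,0]],
    [[0,0,0],[0,0,0]],
    [[0,0,0.05],[0,0,0]],
  ],
  gripper=-0.22,
)

```text
t: 8.95
eef_pos: [0.5681, -0.0919, 0.0769]
orientation: [-0.468, 3.106, -0.002]
ft_force: [0.2, 0.2, -0.1]
gripper_width: 0.0331
grip_force: 0.0
```

```bash
cat > meas.py <<'E'
from h import *
c=bot.capture("wrist");g=cv2.cvtColor(c["img"],cv2.COLOR_RGB2GRAY)
P=cloud(c,np.ones(g.shape,bool));st=bot.get_state();e=st["eef_pos"];Rm=R.from_rotvec(st["orientation"]).as_matrix();Q=(P-e)@Rm
m=(abs(Q[:,0])<.018)&(abs(Q[:,1])<.018)&(P[:,2]>.1)&(P[:,2]<.1285)
q=P[m];print("t",st["t"],"eef",e.round(4),"w",st["gripper_width"].__round__(4),"F",st["ft_force"].round(1));print("knob z pct",np.percentile(q[:,2],[50,90,98]).round(4),"n",m.sum(),"tool xy",((Q[m].max(0)+Q[m].min(0))/2).round(4))
d=np.array([.2947,-.9556]);o=np.array([.552,-.0397])
print("eef along",(e[:2]-o)@d,"holes target along",(np.array([.5709,-.1003])-o)@d)
for r in bot.landmark_of("knob",c)[:1]:print("knob lm along",(px2w(c,r["xy"][0]*640,r["xy"][1]*480,.112)[:2]-o)@d,r["p"])
for r in bot.landmark_of("stop_face",c)[:1]:print("face along",(px2w(c,r["xy"][0]*640,r["xy"][1]*480,.028)[:2]-o)@d,r["p"])
cv2.imwrite("pics/last.png",c["img"][:,:,::-1])
E
python3 meas.py
```

```text
t 9.0 eef [ 0.5679 -0.0918  0.0764] w 0.0334 F [ 0.   0.4 -0.3]
knob z pct [0.1204 0.1219 0.1265] n 8086 tool xy [-0.0004 -0.     -0.0379]
eef along 0.05442786810578522 holes target along 0.06347918999999998
knob lm along 0.05375631950796095 0.83
```

move_arm(
  targets=[
    [[0,-0.05,0],[0,0,0]],
    [[0,-0.05,0],[0,0,0]],
    [[0,-0.05,0],[0,0,0]],
    [[0,-0.05,0],[0,0,0]],
    [[0,-0.05,0],[0,0,0]],
    [[0,-0.05,0],[0,0,0]],
  ],
)

```text
t: 9.6
eef_pos: [0.5695, -0.0966, 0.0761]
orientation: [0.472, -3.105, -0.011]
ft_force: [-3.3, 9.3, 4.7]
gripper_width: 0.0334
grip_force: 4.8
```

move_arm(
  targets=[
    [[0,-0.02,0],[0,0,0]],
    [[0,-0.02,0],[0,0,0]],
    [[0,0,0],[0,0,0]],
  ],
)

```text
t: 9.85
eef_pos: [0.5698, -0.098, 0.076]
orientation: [0.471, -3.105, -0.01]
ft_force: [-2.6, 9.4, 3.5]
gripper_width: 0.0333
grip_force: 4.4
```

```bash
python3 meas.py
```

```text
t 9.9 eef [ 0.5699 -0.098   0.076 ] w 0.0331 F [-1.7  8.6  4.4]
knob z pct [0.1203 0.122  0.1281] n 8271 tool xy [-0.0003  0.     -0.0382]
eef along 0.060945647905521386 holes target along 0.06347918999999998
knob lm along 0.05799813383045733 0.69
```

move_arm(
  targets=[
    [[0,-0.02,0],[0,0,0]],
    [[0,-0.02,0],[0,0,0]],
    [[0,-0.02,0],[0,0,0]],
  ],
)

```text
t: 10.25
eef_pos: [0.5703, -0.0996, 0.0759]
orientation: [0.472, -3.105, -0.01]
ft_force: [-1.7, 7.8, 2.1]
gripper_width: 0.0335
grip_force: 4.2
```

```bash
python3 meas.py
```

```text
t 10.3 eef [ 0.5704 -0.0999  0.0759] w 0.0335 F [-2.8  8.3  1.8]
knob z pct [0.1202 0.1221 0.1282] n 8337 tool xy [-0.0004  0.     -0.0384]
eef along 0.06296004574453057 holes target along 0.06347918999999998
knob lm along 0.05951921925188658 0.94
```

move_arm(
  targets=[
    [[0,-0.02,0],[0,0,0]],
    [[0,-0.02,0],[0,0,0]],
  ],
)

```text
t: 10.57
eef_pos: [0.5709, -0.1014, 0.0757]
orientation: [0.471, -3.105, -0.008]
ft_force: [-0.5, 5.5, -4.2]
gripper_width: 0.0332
grip_force: 2.4
```

```bash
python3 meas.py
```

```text
t 10.6167 eef [ 0.571  -0.1025  0.0757] w 0.0333 F [-0.4  1.5 -1.9]
knob z pct [0.1196 0.1218 0.128 ] n 8309 tool xy [-0.0006  0.     -0.0386]
eef along 0.06562974091741845 holes target along 0.06347918999999998
knob lm along 0.061306503611672045 0.72
```

move_arm(
  targets=[
    [[0,-0.02,0],[0,0,0]],
    [[0,-0.01,0],[0,0,0]],
  ],
)

```text
t: 10.88
eef_pos: [0.5718, -0.1048, 0.076]
orientation: [0.469, -3.106, -0.0]
ft_force: [-1.0, 0.5, -1.9]
gripper_width: 0.0333
grip_force: 1.0
```

```bash
python3 meas.py
```

```text
t 10.9333 eef [ 0.5719 -0.1049  0.0761] w 0.033 F [ 0.   1.7 -1.6]
knob z pct [0.1129 0.1222 0.1281] n 7134 tool xy [-0.0006  0.     -0.0382]
eef along 0.06819237301191254 holes target along 0.06347918999999998
knob lm along 0.06550337344443678 0.73
```

The knob top dropped back to 0.1129 with a small force, so the pin has snapped home at about 64 mm. I'll back off, rise and look at the bar.

move_arm(
  targets=[
    [[0,0.09,0],[0,0,0]],
    [[0,0,0],[0,0,0]],
    [[0,0,0],[0,0,0]],
    [[0,0,-0.5],[0,0,0]],
    [[0,0,-0.9],[0,0,0]],
    [[0,0.8,-0.9],[0,0,0]],
    [[0,0.8,-0.9],[0,0,0]],
    [[0,0.8,-0.9],[0,0,0]],
  ],
  gripper=0,
)

```text
t: 11.7
eef_pos: [0.55, -0.0332, 0.2007]
orientation: [-0.467, 3.106, -0.001]
ft_force: [0.1, 0.8, 0.6]
gripper_width: 0.0426
grip_force: 0.0
```

move_arm(
  targets=[
    [[0,0.5,-0.4],[0,0,0]],
    [[0,0,0],[0,0,0]],
    [[0,0,0],[0,0,0]],
    [[0,0,0],[0,0,0]],
  ],
  gripper=-1,
)

```text
t: 12.03
eef_pos: [0.5454, -0.0196, 0.21]
orientation: [0.468, -3.105, 0.0]
ft_force: [0.7, -1.2, -0.3]
gripper_width: 0.0001
grip_force: 0.0
```

```bash
python3 look.py pics/w4.png
```

```text
knob 0.94 190 228 [ 0.5716 -0.1023  0.104 ]
stop_face 0.57 251 240 [ 0.5945 -0.066   0.028 ]
bar 0.56 465 246 [0.5447 0.1202 0.022 ]
block 0.84 355 227 [0.5625 0.0235 0.    ]
bar 0.95 ((0.5495349168777466, 0.11808282136917114), (0.040471773594617844, 0.16010887920856476), 18.061662673950195) 0.033026178716594745
[-0.171  0.324 -0.212  1.036 -0.    -0.47 ] [ 0.54534511 -0.01965234  0.21028738]
shift units [ 0.04 -0.56 -0.66]
turn units 1 [ 5.000e-03  2.000e-03 -6.262e+00]
turn units -1 [ 0.001 -0.003  0.022]
tool axes [[-0.956, -0.294, -0.002], [-0.294, 0.956, 0.0], [0.001, 0.001, -1.0]]
```

View pics/w4.png

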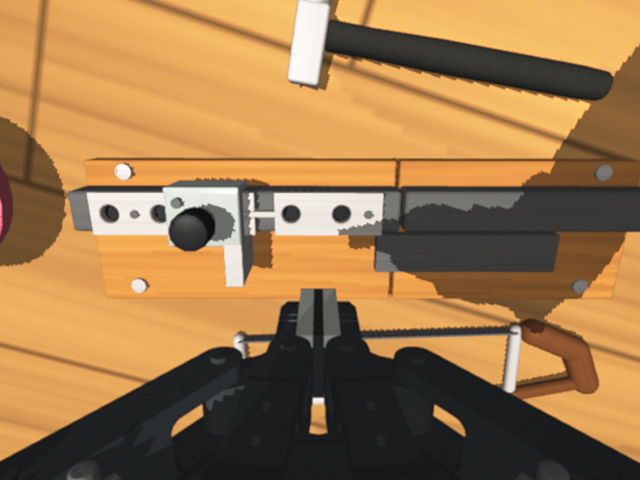

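The stop is now one hole farther, with the knob at (190,228). The bar, at (465,250), is off the fence by several mm.

```bash
cat >> h.py <<'E'
D=np.array([.2947,-.9556]);X=np.array([-.9556,-.2947]);O=np.array([.5601,.0251])
def b2w(x,y,z): return [*(O+X*x+D*y),z]
def w2b(p): p=np.asarray(p)[:2]-O; return np.array([p@X,p@D])
E
python3 - <<'E'
from h import *
c=dict(np.load("w.npz"));P=cloud(c,np.ones((480,640),bool));st=bot.get_state();Rm=R.from_rotvec(st["orientation"]).as_matrix();Q=(P-st["eef_pos"])@Rm
for lo in np.arange(-.05,0,.004):
    m=(abs(Q[:,1])<.04)&(abs(Q[:,0])<.03)&(Q[:,2]>lo)&(Q[:,2]<lo+.004);q=Q[m]
    if len(q): print(lo.round(3),len(q),q.min(0).round(3),q.max(0).round(3))
B=(P[:,:2]-O)@np.column_stack([X,D])
m=(P[:,2]>.030)&(P[:,2]<.037)&(B[:,0]>-.05)&(B[:,0]<.008)&(B[:,1]<-.0)&(B[:,1]>-.2)
b=B[m];print("bar",len(b),b.min(0),b.max(0),cv2.minAreaRect(b.astype(np.float32)))
m=(P[:,2]>.058)&(P[:,2]<.063)&(B[:,1]<.05)&(B[:,1]>0);print("flat top x",np.percentile(B[m,0],[2,98]))
m=(P[:,2]>.04)&(P[:,2]<.08)&(B[:,0]<.005)&(B[:,0]>-.035)&(B[:,1]>.05);print("tongue y",np.percentile(B[m,1],[2,50,98]),np.percentile(B[m,0],[2,98]))
print("eef b",w2b(st["eef_pos"]))
plan(b2w(-.056,-.092,.06),D)
E
```

```text
-0.05 304 [-0.009 -0.013 -0.05 ] [ 0.012  0.014 -0.046]
-0.046 476 [ 0.006 -0.013 -0.046] [ 0.012  0.014 -0.042]
-0.042 487 [ 0.007 -0.013 -0.042] [ 0.012  0.014 -0.038]
-0.038 443 [ 0.007 -0.013 -0.038] [ 0.012  0.014 -0.034]
-0.034 416 [ 0.007 -0.014 -0.034] [ 0.012  0.014 -0.03 ]
-0.03 390 [ 0.007 -0.013 -0.03 ] [ 0.012  0.014 -0.026]
-0.026 342 [ 0.007 -0.013 -0.026] [ 0.012  0.014 -0.022]
-0.022 187 [ 0.007 -0.012 -0.022] [ 0.012  0.012 -0.018]
-0.018 26 [ 0.011 -0.006 -0.018] [ 0.011  0.007 -0.017]
bar 6879 [-0.03377659 -0.17255586] [ 0.00208476 -0.01206346] ((-0.015777360647916794, -0.09230464696884155), (0.16050134599208832, 0.03584880381822586), 89.94147491455078)
flat top x [0.00955164 0.04263946]
tongue y [0.09705777 0.10147487 0.1216009 ] [-0.02770792  0.00450229]
eef b [0.02728829 0.03841707]
shift units [-2.78  4.35  5.01]
turn units 1 [-5.000e-03 -2.000e-03  6.282e+00]
turn units -1 [ 0.001 -0.003 -0.001]
tool axes [[-0.956, -0.294, -0.002], [-0.294, 0.956, 0.0], [0.001, 0.001, -1.0]]
```

move_arm(
  targets=[
    [[-0.56,0.87,0.4],[0,0,0]],
    [[-0.56,0.87,0.6],[0,0,0]],
    [[-0.56,0.87,0.6],[0,0,0]],
    [[-0.56,0.87,0.6],[0,0,0]],
    [[-0.54,0.87,0.6],[0,0,0]],
    [[0,0,0.7],[0,0,0]],
    [[0,0,0.7],[0,0,0]],
    [[0,0,0.7],[0,0,0]],
  ],
)

```text
t: 13.0
eef_pos: [0.5867, 0.1308, 0.0628]
orientation: [0.471, -3.106, 0.0]
ft_force: [0.5, -0.5, -0.3]
gripper_width: -0.0003
grip_force: 0.0
```

move_arm(
  targets=[
    [[0,0,0.7],[0,0,0]],
    [[0,0,0.6],[0,0,0]],
    [[0,0,0.4],[0,0,0]],
    [[0,0,0],[0,0,0]],
    [[0,0,0],[0,0,0]],
    [[0,0,0],[0,0,0]],
  ],
)

```text
t: 13.5
eef_pos: [0.5877, 0.1302, 0.0142]
orientation: [-0.468, 3.105, -0.0]
ft_force: [0.4, -0.0, 0.9]
gripper_width: -0.0001
grip_force: 0.0
```

```bash
cat > bar.py <<'E'
from h import *
def fit(c):
    P=cloud(c,np.ones((480,640),bool));B=(P[:,:2]-O)@np.column_stack([X,D])
    o=np.zeros((480,640),bool)
    v,u=np.nonzero(c["depth"]>0);col=c["img"][v,u].astype(int);grey=(np.ptp(col,axis=1)<25)
    m=grey&(abs(P[:,2]-.033)<.004)&(B[:,0]>-.045)&(B[:,0]<.0085)&(B[:,1]>-.22)&(B[:,1]<.15)
    b=B[m]
    if len(b)<200: return print("few",len(b))
    for s,(lo,hi) in (("x at y",(None,None)),):
        y=b[:,1];print(" n",len(b),"y range",np.percentile(y,[.5,99.5]).round(4),"x range",np.percentile(b[:,0],[1,99]).round(4))
        for a in np.linspace(np.percentile(y,2),np.percentile(y,98),5):
            k=abs(y-a)<.006;print("   y %.3f x %.4f..%.4f"%(a,np.percentile(b[k,0],2),np.percentile(b[k,0],98)))
import sys
for n in sys.argv[1:]:
    c=bot.capture(n);print(n);fit(c);cv2.imwrite("pics/%s_last.png"%n,c["img"][:,:,::-1])
st=bot.get_state();print("t",st["t"],"eef b",w2b(st["eef_pos"]).round(4),"z",st["eef_pos"][2].round(4),"F block",np.round([st["ft_force"][:2]@X,st["ft_force"][:2]@D,st["ft_force"][2]],1))
E
python3 bar.py wrist
```

```text
wrist
 n 43026 y range [-0.1711 -0.0144] x range [-0.033  0.001]
   y -0.169 x -0.0325..0.0008
   y -0.131 x -0.0325..0.0009
   y -0.093 x -0.0325..0.0008
   y -0.055 x -0.0326..0.0008
   y -0.017 x -0.0327..0.0005
t 13.55 eef b [-0.0576 -0.0923] z 0.0145 F block [-0.4 -0.1  0.4]
```

move_arm(
  targets=[
    [[0.1,0,0.14],[0,0,0]],
    [[0.2,0,0],[0,0,0]],
    [[0.08,0,0],[0,0,0]],
    [[0.06,0,0],[0,0,0]],
    [[0.06,0,0],[0,0,0]],
    [[0.06,0,0],[0,0,0]],
    [[0.06,0,0],[0,0,0]],
  ],
)

```text
t: 14.13
eef_pos: [0.5698, 0.1249, 0.0095]
orientation: [-0.469, 3.105, 0.0]
ft_force: [2.3, 0.7, 0.2]
gripper_width: -0.0002
grip_force: 1.5
```

```bash
python3 bar.py
```

```text
t 14.1333 eef b [-0.0386 -0.0925] z 0.0095 F block [-2.4  0.1  0.2]
```

move_arm(
  targets=[
    [[0.04,0,0],[0,0,0]],
    [[0.04,0,0],[0,0,0]],
    [[0.04,0,0],[0,0,0]],
  ],
)

```text
t: 14.38
eef_pos: [0.5692, 0.1246, 0.01]
orientation: [-0.468, 3.099, 0.002]
ft_force: [10.5, 3.9, -3.8]
gripper_width: -0.0
grip_force: 5.4
```

move_arm(
  targets=[
    [[0.04,0,0],[0,0,0]],
    [[0.03,0,0],[0,0,0]],
    [[0,0,0],[0,0,0]],
  ],
)

```text
t: 14.63
eef_pos: [0.5693, 0.1247, 0.0108]
orientation: [-0.468, 3.096, 0.003]
ft_force: [11.8, 4.5, -3.8]
gripper_width: -0.0001
grip_force: 6.1
```

```bash
python3 bar.py wrist
```

```text
wrist
 n 37351 y range [-0.1711 -0.0143] x range [-0.026   0.0046]
   y -0.169 x -0.0253..0.0042
   y -0.131 x -0.0251..0.0042
   y -0.093 x -0.0263..0.0041
   y -0.055 x -0.0250..0.0044
   y -0.017 x -0.0251..0.0051
t 14.6833 eef b [-0.0381 -0.0924] z 0.0108 F block [-13.2  -1.1  -3.6]
```

move_arm(
  targets=[
    [[-0.5,0,0],[0,0,0]],
    [[0,0,-0.8],[0,0,0]],
    [[0,0.5,-0.8],[0,0,0]],
    [[0.2,0.9,0],[0,0,0]],
    [[0.4,0.9,0],[0,0,0]],
    [[0.4,0.7,0],[0,0,0]],
    [[0.3,0.4,0],[0,0,0]],
    [[0,0,0],[0,0,0]],
  ],
)

```text
t: 15.35
eef_pos: [0.5066, 0.2145, 0.0566]
orientation: [0.473, -3.102, 0.0]
ft_force: [-0.0, -0.8, -0.6]
gripper_width: -0.0003
grip_force: 0.0
```

```bash
python3 bar.py;python3 -c "
from h import *
plan(b2w(-.0085,-.194,.0095),D)"
```

```text
t 15.35 eef b [-0.0047 -0.1967] z 0.0566 F block [ 0.3  0.7 -0.6]
shift units [-0.13 -0.09  1.57]
turn units 1 [ 1.300e-02  1.000e-03 -6.276e+00]
turn units -1 [ 0.001 -0.008  0.008]
tool axes [[-0.954, -0.298, -0.004], [-0.298, 0.954, -0.001], [0.004, 0.0, -1.0]]
```

move_arm(
  targets=[
    [[-0.13,0,0.4],[0,-0.008,0.008]],
    [[0,0,0.6],[0,0,0]],
    [[0,0,0.4],[0,0,0]],
    [[0,0,0.15],[0,0,0]],
    [[0,0,0],[0,0,0]],
    [[0,0,0],[0,0,0]],
  ],
)

```text
t: 15.85
eef_pos: [0.5147, 0.214, 0.0106]
orientation: [-0.461, 3.104, 0.0]
ft_force: [0.4, 0.4, 1.4]
gripper_width: 0.0004
grip_force: 0.0
```

move_arm(
  targets=[
    [[0,-0.1,0],[0,0,0]],
    [[0,-0.1,0],[0,0,0]],
    [[0,-0.15,0],[0,0,0]],
    [[0,-0.15,0],[0,0,0]],
    [[0,-0.2,0],[0,0,0]],
    [[0,-0.2,0],[0,0,0]],
    [[0,-0.2,0],[0,0,0]],
    [[0,-0.2,0],[0,0,0]],
  ],
)

```text
t: 16.52
eef_pos: [0.5262, 0.1775, 0.0111]
orientation: [-0.463, 3.103, 0.004]
ft_force: [-1.2, 4.4, 4.9]
gripper_width: 0.0001
grip_force: 3.3
```

```bash
python3 bar.py wrist
```

```text
wrist
 n 18352 y range [-0.1616 -0.0358] x range [-0.0254  0.0014]
   y -0.148 x -0.0054..0.0008
   y -0.121 x -0.0233..0.0011
   y -0.093 x -0.0250..0.0011
   y -0.066 x -0.0248..0.0012
   y -0.038 x -0.0255..0.0009
t 16.5667 eef b [-0.0126 -0.1543] z 0.0111 F block [-0.2 -3.1  3.6]
```

move_arm(
  targets=[
    [[0.03,-0.2,0],[0,0,0]],
    [[0.03,-0.2,0],[0,0,0]],
    [[0.03,-0.2,0],[0,0,0]],
    [[0.03,-0.2,0],[0,0,0]],
    [[0.02,-0.2,0],[0,0,0]],
    [[0,-0.2,0],[0,0,0]],
    [[0,-0.2,0],[0,0,0]],
    [[0,-0.2,0],[0,0,0]],
  ],
)

```text
t: 17.23
eef_pos: [0.538, 0.1314, 0.0114]
orientation: [-0.463, 3.099, 0.006]
ft_force: [1.7, 7.9, 2.0]
gripper_width: 0.0001
grip_force: 3.6
```

move_arm(
  targets=[
    [[0,-0.15,0],[0,0,0]],
    [[0,-0.1,0],[0,0,0]],
    [[0,-0.1,0],[0,0,0]],
    [[0,-0.1,0],[0,0,0]],
    [[0,0,0],[0,0,0]],
  ],
)

```text
t: 17.65
eef_pos: [0.542, 0.118, 0.0114]
orientation: [-0.462, 3.099, 0.004]
ft_force: [2.0, 5.2, 1.1]
gripper_width: -0.0001
grip_force: 2.8
```

```bash
python3 bar.py wrist scene
```

```text
wrist
 n 16416 y range [-0.1002  0.0267] x range [-0.0252  0.0015]
   y -0.081 x -0.0183..0.0008
   y -0.054 x -0.0216..0.0007
   y -0.028 x -0.0250..0.0016
   y -0.002 x -0.0250..0.0006
   y 0.024 x -0.0249..-0.0057
scene
 n 938 y range [-0.2104  0.1392] x range [-0.0297  0.0083]
   y -0.193 x 0.0047..0.0082
   y -0.120 x 0.0051..0.0084
   y -0.047 x -0.0277..0.0070
   y 0.026 x -0.0287..0.0067
   y 0.099 x -0.0310..0.0080
t 17.75 eef b [-0.0099 -0.0941] z 0.0113 F block [-3.8 -5.1  2.6]
```

move_arm(
  targets=[
    [[0,-0.06,0],[0,0,0]],
    [[0,-0.06,0],[0,0,0]],
    [[0,-0.06,0],[0,0,0]],
    [[0,-0.06,0],[0,0,0]],
    [[0,-0.05,0],[0,0,0]],
    [[0,-0.05,0],[0,0,0]],
  ],
)

```text
t: 18.25
eef_pos: [0.5446, 0.109, 0.0114]
orientation: [-0.463, 3.099, 0.006]
ft_force: [2.6, 7.2, 2.5]
gripper_width: -0.0005
grip_force: 3.8
```

move_arm(
  targets=[
    [[0,-0.04,0],[0,0,0]],
    [[0,-0.04,0],[0,0,0]],
  ],
)

```text
t: 18.42
eef_pos: [0.5453, 0.1067, 0.0114]
orientation: [-0.463, 3.099, 0.006]
ft_force: [1.3, 8.1, 2.3]
gripper_width: -0.0003
grip_force: 3.8
```

move_arm(
  targets=[
    [[0,-0.03,0],[0,0,0]],
    [[0,-0.03,0],[0,0,0]],
  ],
)

```text
t: 18.58
eef_pos: [0.5458, 0.105, 0.0114]
orientation: [-0.463, 3.099, 0.006]
ft_force: [2.4, 8.5, 2.9]
gripper_width: -0.0001
grip_force: 3.8
```

```bash
python3 bar.py wrist
```

```text
wrist
 n 15843 y range [-0.0866  0.0402] x range [-0.0253  0.0018]
   y -0.067 x -0.0178..0.0010
   y -0.041 x -0.0214..0.0010
   y -0.015 x -0.0249..0.0011
   y 0.012 x -0.0252..-0.0054
   y 0.038 x -0.0253..-0.0053
t 18.6333 eef b [-0.0099 -0.0803] z 0.0114 F block [-4.6 -7.3  2.7]
```

move_arm(
  targets=[
    [[0,-0.03,0],[0,0,0]],
    [[0,-0.03,0],[0,0,0]],
  ],
)

```text
t: 18.8
eef_pos: [0.5463, 0.1033, 0.0114]
orientation: [-0.463, 3.099, 0.006]
ft_force: [1.9, 8.9, 3.2]
gripper_width: -0.0001
grip_force: 3.8
```

move_arm(
  targets=[
    [[0,-0.02,0],[0,0,0]],
    [[0,-0.02,0],[0,0,0]],
  ],
)

```text
t: 18.97
eef_pos: [0.5467, 0.1022, 0.0114]
orientation: [-0.463, 3.099, 0.006]
ft_force: [2.5, 8.3, 2.6]
gripper_width: 0.0003
grip_force: 3.8
```

```bash
python3 bar.py
```

```text
t 18.9667 eef b [-0.0099 -0.0776] z 0.0114 F block [-4.8 -7.2  2.6]
```

move_arm(
  targets=[
    [[0,-0.02,0],[0,0,0]],
    [[0,-0.02,0],[0,0,0]],
  ],
)

```text
t: 19.13
eef_pos: [0.547, 0.101, 0.0114]
orientation: [-0.463, 3.099, 0.006]
ft_force: [2.4, 7.9, 3.3]
gripper_width: 0.0002
grip_force: 3.8
```

move_arm(
  targets=[
    [[0,-0.02,0],[0,0,0]],
    [[0,-0.02,0],[0,0,0]],
  ],
)

```text
t: 19.3
eef_pos: [0.5474, 0.0999, 0.0114]
orientation: [-0.463, 3.099, 0.006]
ft_force: [2.3, 7.4, 2.7]
gripper_width: 0.0
grip_force: 3.8
```

```bash
python3 bar.py
```

```text
t 19.3 eef b [-0.0099 -0.0752] z 0.0114 F block [-4.4 -6.4  2.7]
```

move_arm(
  targets=[
    [[0,-0.02,0],[0,0,0]],
    [[0,-0.02,0],[0,0,0]],
  ],
)

```text
t: 19.47
eef_pos: [0.5476, 0.0991, 0.0114]
orientation: [-0.463, 3.099, 0.007]
ft_force: [2.2, 10.1, 3.1]
gripper_width: 0.0002
grip_force: 4.9
```

```bash
python3 bar.py scene
python3 - <<'E'
from h import *
c=bot.capture("scene")
for l,z in(("knob",.104),("stop_face",.028),("bar",.022)):
    for r in bot.landmark_of(l,c)[:2]: print(l,r["p"],w2b(px2w(c,r["xy"][0]*640,r["xy"][1]*480,z)))
def pr(p):
    q=c["view"][:3,:3]@p+c["view"][:3,3];q=c["intrinsics"]@q;return (q[:2]/q[2]).astype(int)
u,v=pr(np.array(b2w(-.01,.097,.034)));print(u,v)
cv2.imwrite("pics/s2.png",cv2.resize(c["img"][v-50:v+50,u-60:u+70,::-1],None,fx=6,fy=6,interpolation=2))
E
```

```text
scene
 n 938 y range [-0.2136  0.1437] x range [-0.0297  0.0083]
   y -0.193 x 0.0056..0.0081
   y -0.118 x 0.0058..0.0075
   y -0.044 x -0.0295..0.0071
   y 0.031 x -0.0299..0.0080
   y 0.106 x -0.0316..-0.0084
t 19.5167 eef b [-0.0099 -0.0745] z 0.0113 F block [-4.4 -8.5  3.6]
knob 0.58 [0.02486324 0.1289512 ]
stop_face 0.89 [-0.00845858  0.10256459]
bar 0.87 [-0.07728404 -0.39614227]
bar 0.8 [0.26676042 0.13675045]
252 271
```

View pics/s2.png

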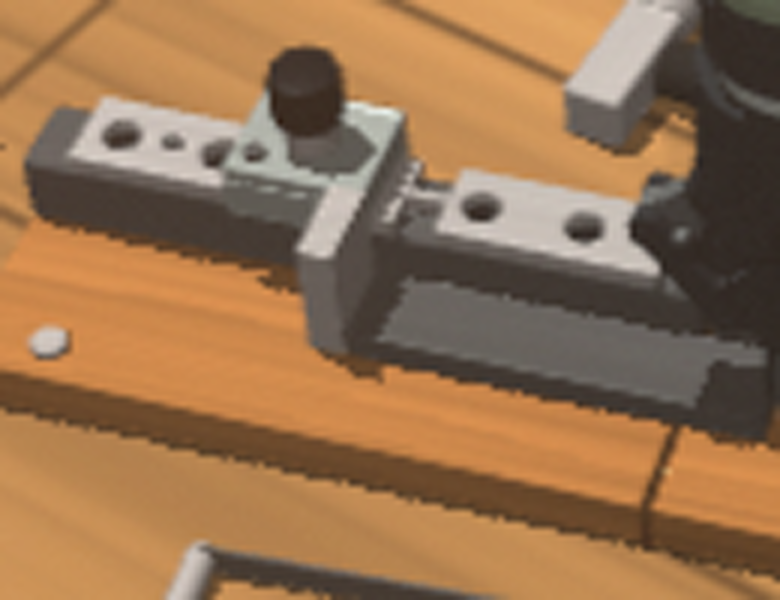

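The bar's end meets the tongue at (350,330), and the force has just started to rise. One tiny step will confirm.

move_arm(
  targets=[
    [[0,-0.02,0],[0,0,0]],
    [[0,-0.01,0],[0,0,0]],
    [[0,0,0],[0,0,0]],
  ],
)

```text
t: 19.97
eef_pos: [0.5477, 0.0988, 0.0114]
orientation: [-0.464, 3.099, 0.009]
ft_force: [1.1, 10.5, 3.2]
gripper_width: -0.0001
grip_force: 5.1
```

```bash
python3 bar.py
```

```text
t 19.9667 eef b [-0.0099 -0.0741] z 0.0114 F block [-4.2 -9.7  3.2]
```

move_arm(
  targets=[
    [[-0.03,0.3,0],[0,0,0]],
    [[0,0.3,0],[0,0,0]],
    [[0,0,-0.8],[0,0,0]],
    [[0,0,-0.9],[0,0,0]],
    [[0,-0.6,-0.9],[0,0,0]],
    [[0,-0.9,-0.9],[0,0,0]],
    [[-0.5,-0.9,-0.9],[0,0,0]],
    [[-0.5,-0.6,-0.9],[0,0,0]],
  ],
)

```text
t: 20.63
eef_pos: [0.5954, 0.034, 0.1708]
orientation: [-0.46, 3.106, -0.003]
ft_force: [0.7, 0.3, -0.7]
gripper_width: 0.0
grip_force: 0.0
```

move_arm(
  targets=[
    [[0,0,-0.6],[0,0,0]],
    [[0,0,0],[0,0,0]],
    [[0,0,0],[0,0,0]],
    [[0,0,0],[0,0,0]],
  ],
)

```text
t: 20.97
eef_pos: [0.5945, 0.0363, 0.1863]
orientation: [-0.463, 3.106, 0.0]
ft_force: [-0.8, -1.9, -1.0]
gripper_width: -0.0002
grip_force: 0.0
```

```bash
python3 bar.py wrist; cp pics/wrist_last.png pics/w5.png
python3 - <<'E'
from h import *
c=bot.capture("wrist");P=cloud(c,np.ones((480,640),bool));B=(P[:,:2]-O)@np.column_stack([X,D])
m=(B[:,0]>-.022)&(B[:,0]<0)&(abs(P[:,2]-.077)<.004)&(B[:,1]>.05)&(B[:,1]<.15);print("tongue top y",np.percentile(B[m,1],[2,98]))
for x in(-.02,-.012,-.004):
    for y in np.arange(.085,.101,.002):
        k=(abs(B[:,0]-x)<.003)&(abs(B[:,1]-y)<.001)
        if k.any():print(x,round(y,3),np.percentile(P[k,2],[5,50,95]).round(3))
k=(np.hypot(B[:,0]-.027,B[:,1]-.124)<.02)&(P[:,2]>.108)&(P[:,2]<.13);print("knob top",np.percentile(P[k,2],[50,90]),(B[k].min(0)+B[k].max(0))/2)
E
```

```text
wrist
 n 8490 y range [-0.0613  0.0977] x range [-0.0248  0.0069]
   y -0.059 x -0.0247..0.0068
   y -0.020 x -0.0246..0.0070
   y 0.018 x -0.0246..0.0056
   y 0.057 x -0.0245..0.0057
   y 0.096 x -0.0254..0.0066
t 21.0167 eef b [-0.036  -0.0009] z 0.186 F block [-0.1 -0.2  0.2]
tongue top y [0.09731493 0.11084086]
-0.02 0.085 [0.032 0.033 0.035]
-0.02 0.087 [0.032 0.033 0.034]
-0.02 0.089 [0.032 0.033 0.034]
-0.02 0.091 [0.033 0.034 0.034]
-0.02 0.093 [0.033 0.033 0.035]
-0.02 0.095 [0.033 0.034 0.034]
-0.02 0.097 [0.033 0.056 0.075]
-0.02 0.099 [0.047 0.076 0.077]
-0.012 0.085 [0.032 0.033 0.034]
-0.012 0.087 [0.032 0.033 0.034]
-0.012 0.089 [0.032 0.033 0.034]
-0.012 0.091 [0.032 0.033 0.034]
-0.012 0.093 [0.032 0.034 0.035]
-0.012 0.095 [0.032 0.033 0.034]
-0.012 0.097 [0.033 0.056 0.075]
-0.012 0.099 [0.049 0.076 0.078]
-0.004 0.085 [0.032 0.034 0.035]
-0.004 0.087 [0.032 0.033 0.035]
-0.004 0.089 [0.032 0.033 0.034]
-0.004 0.091 [0.033 0.034 0.034]
-0.004 0.093 [0.032 0.034 0.035]
-0.004 0.095 [0.033 0.034 0.035]
-0.004 0.097 [0.033 0.056 0.076]
-0.004 0.099 [0.061 0.076 0.077]
knob top [0.11305186 0.1140624 ] [0.02597652 0.12501321]
```

View pics/w5.png

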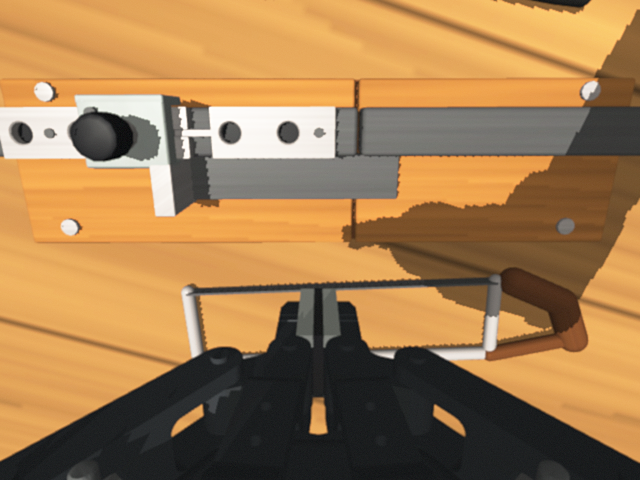

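The bar lies flush along the fence from (180,178) to (398,178), its end on the tongue at (178,180). The knob (100,135) is at its home height. Handing in.

```bash
python3 -c "
from cell import bot
print(bot.finish_job())"
```

```text
the job is handed in; nothing more can be done
None
```

The stop is one hole farther from the kerf with its pin fully home, the bar is snug on the fence and butted gently on the stop, the hammer, hacksaw and bowl were left alone, and the job is handed in (about 21 s used; no verdict came back).

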